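# Pump the bench clamp onto a sanding block and hold it

## Task

The sanding block standing loose on the bed of the blue bench clamp has to be held while its new cork face sets. Pump the red trigger towards the clamp's fixed grip, pulling it right in and letting it back as often as needed, until the sprung orange pad has pushed the block against the fixed jaw and is itself pressed about half-way in, never fully in; touch neither the block nor the moving jaw. Finish while still holding the trigger pulled so that the pad stays half pressed, and leave the other things on the bench where they are.

Things in the scene. Friction and masses are not known exactly. Their poses are not given: they have to be found in the camera images.
- block_center (a point): Centre of the loose sanding block, light wood with a 5 mm cork face: 32 mm along its x (the thickness to be clamped), 52 mm along its y, 45 mm high, about 120 g. It already stands on the clamp's bed, its centre up to 12 mm short (-x) of the seat; the pad must push it the rest of the way.
- seat (a point): Where the block's centre belongs in the bolted-down clamp (place and yaw vary), 59.5 mm above the bench. x points along the push rod from trigger to fixed jaw, z up. The bed is 40 mm wide (y), its top 22.5 mm below this point, from x = -42 to +16 mm. The fixed blue jaw's face is at x = +16 mm, 44 mm wide, its top 24.5 mm above this point.
- push_clamp: The whole clamp, bolted down; origin on the bench below the trigger's hinge, 150 mm behind (-x of) the seat, same axes. Base plate 86 mm wide, 10 mm high, x = -91 to +194 mm. Fixed upright grip with black sleeve (16 x 26 mm) at x = +52 mm, top 145 mm above the bench; trigger at x = 0. The blue housing below both is 46 mm wide, 76 mm high, x = -54 to +56.
- pad_front (a point): Centre of the front of the orange sprung pad (34 x 34 mm, faces the seat's +x) on the moving jaw. Its yellow stem shows 14 mm when the pad is free, 2 mm when it is fully in. At the start it is 21 to 43 mm from the rear face of a block in the seat (that face is at x = -16 mm of the seat).
- trigger_grip (a point): Centre of the red sleeve of the trigger, an upright lever: sleeve 14 mm thick along the clamp's x, 24 mm wide along y, 50 mm tall; pinch it from above across y. This point is 119 mm from the lever's hinge axis, which is parallel to y, 15 mm above the clamp's origin. At rest it leans 0.15 rad back (-x); pulled, it swings to +x, towards the grip.
- trigger (a joint): Trigger angle, rad: 0 at rest (leaning back 0.15 rad), 0.30 right in. The sleeve travels about 36 mm, the rod about 0.6 of that. A spring brings it back with 2.5 to 4 N at the sleeve; pulling takes about 10 N at the sleeve while the jaw runs free and up to 18 N with the pad pressed.
- push_rod (a joint): How far the toothed rod with the moving jaw has advanced towards the fixed jaw, m (0.002 to 0.024 at the start, 0.060 at most). Each full pull of the trigger advances it 8 or 16 mm by a pawl (tooth pitch 8 mm: a pull may first run idle for up to 8 mm of rod travel); friction holds it when the trigger goes back.
- pad (a joint): How far the sprung pad is pressed into the jaw head, m: 0 free, 0.012 fully in. Spring: 1.6 N at 0, 1.1 N more per mm (about 8 N half-way).
- jar_purple: Bystander: purple screw-lid jar, 60 mm across, 72 mm high; origin at the centre of its foot.
- jar_green: Bystander: white jar with green lid, 64 mm across, 56 mm high; origin at the centre of its foot.
- measuring_cup: Bystander: small white measuring cup, 60 mm across, 59 mm high; origin at the centre of its foot.
- wax_tin: Bystander: flat white tin with red lid, 80 mm across, 34 mm high; origin at the centre of its foot.
- squeeze_bottle: Bystander: white squeeze bottle, 69 mm across, 225 mm high; origin at the centre of its foot.
- torch: Bystander: black torch standing on its head, 31 mm across, 109 mm high; origin at the centre of its foot.
- paint_gauge: Bystander: grey hand gauge lying flat, 46 x 111 x 24 mm; origin at the centre of its underside.
Not all that is in view belongs to the job. Of the things shaped like the part that bears block_center, the wooden one is meant.

How it is judged:
On the way, in this order (a step that is already met when the one before it is completed fails the run):
1. the trigger is pulled right in (value of joint trigger above 0.2 rad), for 0.05 s.
2. the trigger is let back for another stroke (value of joint trigger below 0.12 rad), for 0.05 s.
3. block pushed to the fixed jaw, pad pressed about half-way, trigger held (x of block_center in the frame of seat between -0.004 and 0.004 m and y of block_center in the frame of seat between -0.012 and 0.012 m and z of block_center in the frame of seat between -0.004 and 0.004 m and angle between block_center's own z axis and vertical below 0.08 rad and angle between the x axis of block_center and the x axis of seat, either way round below 0.14 rad and value of joint pad between 0.0025 and 0.01 m and contact force between the fingers and trigger above 1 N and value of joint trigger above 0.03 rad and distance between pad_front and block_center below 0.022 m and contact force between each of the arm, the fingers and sanding_block below 0.3 N), for 0.2 s.
At the end, for the whole second after the job is handed in: Block on the bed, upright within 0.08 rad, square within 0.14 rad, within 4 mm of the seat along the rod and 12 mm across, untouched by the robot; pad bears on it, pressed in 2.5 to 10 mm (12 is fully in); fingers hold the red sleeve, trigger pulled over 0.03 rad; jaw at rest (all of step 3 and linear speed of push_rod below 0.01 m/s); the arm keeps its last pose, push and grip.
It fails at once if the pad is pressed fully in (block crushed) (value of joint pad above 0.0113 m).
It fails at once if the robot pushes on the moving jaw, its pad or the block (contact force between any of the arm, the fingers and push_rod above 1 N or contact force between any of the arm, the fingers and sanding_block above 1 N).
It fails at once if a bystander is moved by more than 20 mm (distance of any of jar_purple, jar_green, measuring_cup, wax_tin, squeeze_bottle, torch, paint_gauge from where it was at the start of the episode above 0.02 m).
It also fails if it takes over 48 s, if anything falls off the work surface, if the arm or the gripper's body presses on something with over 40 N, if the wrist force passes 120 N, or if a joint passes its speed limit or range.

## Robot

A 6-joint arm with a two-finger parallel gripper is mounted at the origin on a cart in front of the work surface, level with it; the furniture and walls round the work are solid. World frame = base frame: x ahead of the robot, y to its left, z up, the work surface at z = 0. Lengths are in m, angles in rad, forces in N, time in s.
With the tool pointing down it reaches from about 0.275 to 0.85 m from the base axis. Payload 5.2 kg.
Tool frame: the origin (TCP) lies at the very end of the fingers, on their centre line; the grasp point (between the pads) lies 19 mm behind it; z points along the fingers, y is the line along which they close (so a half turn about z gives the same grasp; the last joint's range is limited). The gripper opens to 85 mm and grips with 20 to 120 N. Pads are 22 mm wide; open, the fingers measure 114 mm over their backs; the gripper's body (76 mm by 85 mm) begins 54 mm behind the grasp point. The pads swing forward as they close: fully open they stand 13 mm farther back than shut.
Start: joints at [-1.455, 0.259, 1.535, -0, 1.348, -0.203], TCP at [0.172, -0.522, 0.231] pointing down, gripper open.
Joint ranges: [-3.14, 3.14], [-0.91, 2.08], [0.19, 2.58], [-1.22, 4.36], [0.22, 2.71], [-3.12, 3.12]. Speed limits (rad/s): [2.57, 2.57, 3.14, 3.14, 3.14, 3.14].

## Interface

Orientations are given as a unit quaternion [x, y, z, w].
In Python, from workcell import r gives the robot as it stands.
- The arm moves only by the shell command python3 -m inch 'ROWS' [FORCE]. ROWS is JSON, a list of rows, each a list of 5 numbers: the gripper command: -1 is shut, 1 is fully open, values between are in proportion, then the shift along the world's x, y, z normalised to -1 to 1, where 1 is 30 cm, then the turn about the world's z normalised to -1 to 1, where 1 is 180 degrees. A call has 1 to 10 rows; each row is the pose to reach, as a shift and turn from the pose commanded when the call began, turning the shorter way round; what a row does not reach only later rows make up. A row lasts 1/8 s, in which the tool goes at most 62.5 mm and 10.7 degrees, less where a joint would pass 70% of its speed; a pose out of reach is approached as far as the arm can. A call with a number of a shift or a turn outside -1 to 1 is refused whole. A call with a gripper value outside its range is refused whole. The fingers move at their own pace and stop on an object; FORCE is the grip in N (left out, the last holds). Time passes only in rows, so rows that repeat a pose let the fingers close. It gives the time, the measured TCP pose, the force, the opening and the grip force at its end, in the units of the state.
- r.sense(): the state, without advancing time (a new reading comes with each control period).
- r.get_image(name): name is "side" or "top" or "wrist"; returns a dict with "img" (420x560x3 uint8, red, green, blue), "fovy" (degrees; the focal length in pixels is half the picture's height over the tangent of half this angle, whatever the lens; pixels are square), "cx", "cy" (the principal point, pixels), "D" ([k1, k2, p1, p2, k3] as OpenCV has them; the pictures are not rectified), "R" (3x3) and "t" (3): a world point X has camera coordinates R X + t. Camera axes: x right, y down, z forward; pixel columns grow to the right and rows downward; lengths in m; the calibration is good to about 2 mm. A picture is of the moment at which its call begins. There is no depth.
- r.sign_off(): hands the job in; it is judged then, once.
Trained networks look in a picture, given as the dict that the camera call returned (one of the last four; its "shot" number tells which), for a name from the list of things; names that differ only in an ending like _2 or _b are one class to them, and where a whole thing is asked for, a point or a joint stands for the part that bears it (a point fixed in the world has none). Each returns a list of dicts, best first, with "score" (0 to 1); they miss things now and then, are a little off and sometimes report something else, mostly with a low value. They report only what shows in the picture. A call takes as long as a camera call. They do not tell look-alikes from the thing itself.
- r.look_for(query, picture): "location" ([x, y, z] in m, in world coordinates, good to about 4 mm: the middle of the surface that is visible of it).
- r.regions_of(query, picture): "pixels" (420x560 bool, what is visible of it).
- r.mark_of(query, picture): "location" ([x, y, z] in m, in world coordinates, good to about 4 mm: a listed point, or the origin of a listed thing).
The state is a dict: "time": time; "joint_pos": joint angles; "joint_vel": joint speeds; "joint_efforts": joint torques, N m; "eef_pos": TCP position; "eef_rot": TCP orientation; "ft_force": force on the tool from outside, world axes, zero at the start; "moment": the same for the moment, N m; "opening": opening from 0.0 (shut) to 1.0 (fully open); "grasp_force": force on a finger pad.
Only numpy, scipy, OpenCV 4.12 (cv2) and the standard library are available. Lean on these libraries where they do the work, as an engineer would, in place of code of your own. Each camera call takes 0.05 s, during which the arm holds its last target. There are 200 camera calls.

## Working session

There is one attempt and no reset: what is moved stays moved. The work goes in short steps, Python scripts to look and compute and a shell command to move; the robot and the scene stay as the last step left them, time stands still between calls to the robot, and variables do not carry over. Pictures are saved under pics/ and viewed, at most 10 in all, crops included, and the job is handed in when it is done.

```bash
mkdir -p pics
cat > h.py <<'E'
from workcell import r
import numpy as np, cv2
def save(p,n): cv2.imwrite('pics/'+n+'.png',p["img"][:,:,::-1])
def proj(p,X):
    f=210/np.tan(np.radians(p["fovy"])/2)
    K=np.array([[f,0,p["cx"]],[0,f,p["cy"]],[0,0,1.]])
    return cv2.projectPoints(np.array(X,float).reshape(-1,1,3),cv2.Rodrigues(np.array(p["R"]))[0],np.array(p["t"],float),K,np.array(p["D"],float))[0].reshape(-1,2)
E
python3 - <<'E'
from h import *
ims=[]
for c in("side","top"):
    p=r.get_image(c); ims.append(p["img"])
    print(c,np.round(-np.array(p["R"]).T@p["t"],3))
    for q in("trigger_grip","pad_front","block_center","seat","push_clamp"):
        print(q,[(np.round(d["location"],3).tolist(),round(d["score"],2)) for d in r.mark_of(q,p)[:3]])
    save(p,c+"0")
print(r.sense())
E
```

```text
side [ 0.282 -0.775  0.521]
trigger_grip [([0.522, -0.324, 0.132], 0.92), ([0.566, -0.164, 0.06], 0.52)]
pad_front [([0.557, -0.206, 0.057], 0.45)]
block_center [([0.56, -0.168, 0.06], 0.8), ([0.496, -0.052, 0.022], 0.68)]
seat [([0.563, -0.16, 0.057], 0.92)]
push_clamp [([0.523, -0.306, 0.001], 0.72)]
top [ 0.325 -0.038  1.308]
trigger_grip [([0.515, -0.327, 0.13], 0.62)]
pad_front [([0.556, -0.207, 0.063], 0.42), ([0.523, -0.306, -0.003], 0.4)]
block_center [([0.496, -0.046, 0.023], 0.53), ([0.56, -0.165, 0.061], 0.49)]
seat [([0.558, -0.165, 0.058], 0.88)]
push_clamp [([0.523, -0.304, -0.006], 0.74), ([0.631, 0.122, 0.001], 0.36)]
{'time': 0.6, 'joint_pos': array([-1.45482359e+00,  2.58564627e-01,  1.53503571e+00, -2.18490392e-06,
        1.34798274e+00, -2.02782299e-01]), 'joint_vel': array([ 0.00105788,  0.00032052,  0.00037573, -0.00015342,  0.00188377,
       -0.00081762]), 'joint_efforts': array([-5.00315418e-04, -4.45662761e+01, -2.90772486e+01, -4.13211919e-04,
        9.47448862e-04, -9.53406868e-06]), 'eef_pos': array([ 0.17239141, -0.52227656,  0.23131444]), 'eef_rot': array([ 9.87326226e-01,  1.58703884e-01, -1.27214394e-06,  4.73595482e-06]), 'ft_force': array([-0.34950842, -0.16427598, -0.22728185]), 'moment': array([-0.00122409, -0.01259339,  0.03062068]), 'grasp_force': 0.0, 'opening': 1.0059951238100324}
```

View pics/side0.png

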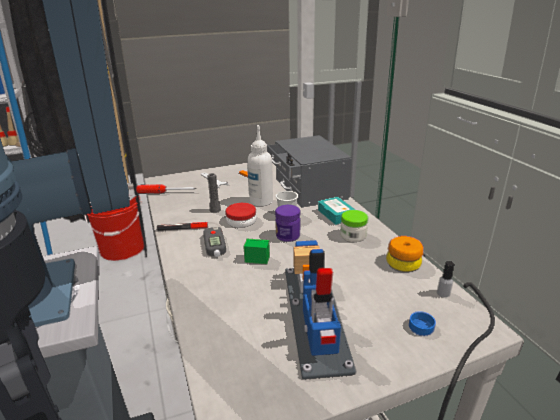

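View pics/top0.png

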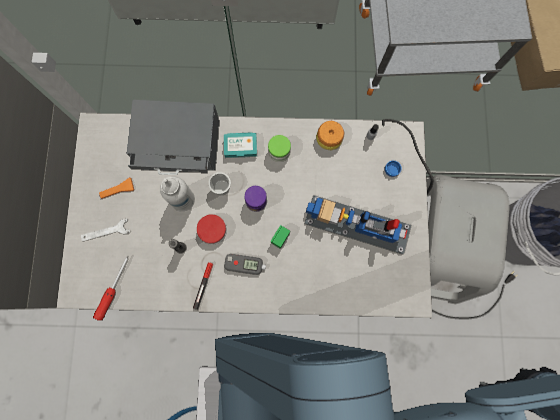

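Side view: clamp at about (320,310), red trigger at (325,282), black grip just beyond it. A green look-alike block stands at (257,250), and the wooden block on the bed at (303,257). The network marks agree: axis yaw ≈ 75°, trigger ≈ (0.519,-0.323).

```bash
python3 -m inch '[[1,1,0.6,0,0.317],[1,1,0.6,0,0.317],[1,1,0.6,0,0.317],[1,1,0.6,0,0.317],[1,1,0.6,0,0.317],[1,1,0.6,0,0.317],[1,1,0.6,0,0.317],[1,1,0.6,0,0.317]]' 30
python3 - <<'E'
from h import *
from collections import defaultdict
for c in("wrist","side","top"):
    p=r.get_image(c)
    if c=="wrist": save(p,"w1")
    for q in("trigger_grip","pad_front","block_center","seat","push_clamp"):
        print(c,q,[(np.round(d["location"],3).tolist(),round(d["score"],2)) for d in r.mark_of(q,p)[:2]])
E
```

```text
time: 1.6
eef_pos: [0.472, -0.3425, 0.2312]
eef_rot: [0.792, 0.611, -0.0, -0.0]
ft_force: [0.4, -0.7, 0.0]
opening: 0.999
grasp_force: 0.0
wrist trigger_grip [([0.519, -0.327, 0.134], 0.62)]
wrist pad_front []
wrist block_center []
wrist seat []
wrist push_clamp [([0.521, -0.307, 0.002], 0.69)]
side trigger_grip [([0.519, -0.324, 0.136], 0.84)]
side pad_front []
side block_center [([0.562, -0.167, 0.057], 0.72), ([0.558, -0.206, 0.06], 0.41)]
side seat [([0.565, -0.16, 0.058], 0.67)]
side push_clamp [([0.524, -0.309, -0.001], 0.81), ([0.459, 0.228, 0.003], 0.26)]
top trigger_grip [([0.515, -0.326, 0.131], 0.72)]
top pad_front [([0.554, -0.205, 0.063], 0.47)]
top block_center [([0.562, -0.168, 0.062], 0.68), ([0.493, -0.048, 0.022], 0.68)]
top seat [([0.563, -0.166, 0.062], 0.93)]
top push_clamp [([0.522, -0.308, -0.002], 0.81)]
```

View pics/w1.png

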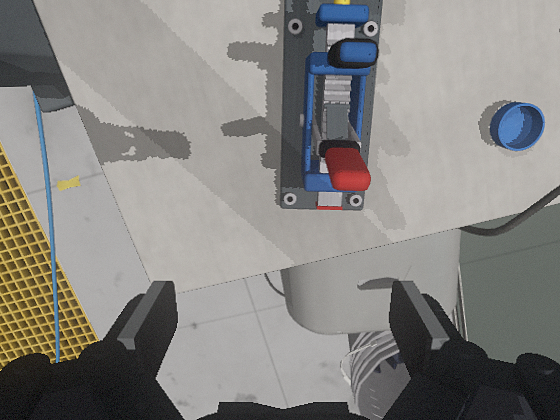

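```bash
python3 -m inch '[[1,0.153,0.062,0,0],[1,0.153,0.062,0,0],[1,0.153,0.062,-0.1,0],[1,0.153,0.062,-0.2,0],[1,0.153,0.062,-0.3,0],[1,0.153,0.062,-0.383,0],[1,0.153,0.062,-0.383,0]]'
python3 - <<'E'
from h import *
a=r.get_image("wrist")["img"];b=r.get_image("side")["img"]
b=cv2.resize(b[210:390,220:460],(560,420))
cv2.imwrite("pics/c2.png",cv2.resize(np.vstack([a,b]),(400,600))[:,:,::-1])
E
```

```text
time: 3.38
eef_pos: [0.5166, -0.3228, 0.1143]
eef_rot: [0.792, 0.611, -0.001, -0.002]
ft_force: [-0.4, 0.2, -0.1]
opening: 1.0
grasp_force: 0.0
```

View pics/c2.png

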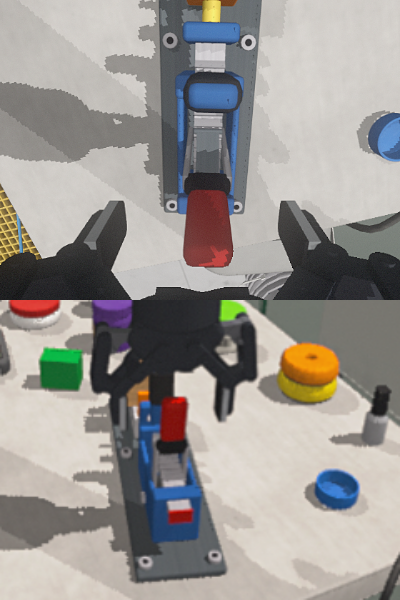

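Trigger sleeve sits centred between the fingers (wrist col ~208, fingers 115/290). Closing on it.

```bash
python3 -m inch '[[-1,0,0,0,0],[-1,0,0,0,0],[-1,0,0,0,0],[-1,0,0,0,0],[-1,0,0,0,0],[-1,0,0,0,0]]' 40
```

```text
time: 4.22
eef_pos: [0.5192, -0.3241, 0.1171]
eef_rot: [0.792, 0.611, 0.0, 0.001]
ft_force: [3.8, -0.1, 4.0]
opening: 0.276
grasp_force: 41.4
```

```bash
python3 -m inch '[[-1,0.008,0.03,0.003,0],[-1,0.016,0.06,0.004,0],[-1,0.024,0.085,0.003,0],[-1,0.029,0.106,0,0],[-1,0.029,0.106,0,0],[-1,0.029,0.106,0,0]]'
python3 - <<'E'
from h import *
for c in("wrist","side","top"):
    p=r.get_image(c)
    if c=="wrist": save(p,"w3")
    for q in("trigger_grip","pad_front","block_center","seat"):
        print(c,q,[(np.round(d["location"],3).tolist(),round(d["score"],2)) for d in r.mark_of(q,p)[:2]])
E
```

```text
time: 4.97
eef_pos: [0.5273, -0.2958, 0.1175]
eef_rot: [0.792, 0.611, -0.002, 0.003]
ft_force: [1.6, -10.5, 2.9]
opening: 0.279
grasp_force: 39.7
wrist trigger_grip [([0.525, -0.305, 0.134], 0.9), ([0.553, -0.196, 0.06], 0.23)]
wrist pad_front [([0.553, -0.197, 0.062], 0.59)]
wrist block_center []
wrist seat []
side trigger_grip [([0.527, -0.304, 0.138], 0.77)]
side pad_front [([0.559, -0.194, 0.059], 0.55), ([0.6, 0.025, 0.004], 0.49)]
side block_center [([0.496, -0.053, 0.017], 0.65), ([0.561, -0.167, 0.059], 0.46)]
side seat [([0.566, -0.165, 0.06], 0.76)]
top trigger_grip [([0.525, -0.302, 0.134], 0.36), ([0.556, -0.192, 0.062], 0.35)]
top pad_front [([0.558, -0.191, 0.064], 0.44)]
top block_center [([0.561, -0.169, 0.059], 0.67), ([0.493, -0.045, 0.022], 0.6)]
top seat [([0.562, -0.166, 0.058], 0.58)]
```

View pics/w3.png

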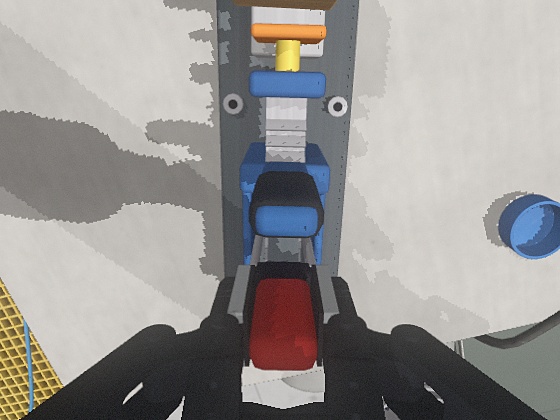

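Orange pad front is at row ~25, the block's rear edge at the top border (row ~3), and the stem is fully out. Pull the rest of the way in, checking force.

```bash
python3 -m inch '[[-1,0.004,0.013,0,0],[-1,0.008,0.027,-0.002,0],[-1,0.008,0.027,-0.002,0]]'
cat >> h.py <<'E'
O=np.array([0.5225,-0.3065]);A=np.array([0.0405,0.1435]);A/=np.linalg.norm(A)
def marks(cs=("wrist","side","top"),qs=("trigger_grip","pad_front","block_center","seat")):
    for q in qs:
        o=[]
        for c in cs:
            p=r.get_image(c)
            for d in r.mark_of(q,p)[:2]:
                l=np.array(d["location"]); o.append((c,round(1e3*float((l[:2]-O)@A),1),round(1e3*float((l[:2]-O)@[-A[1],A[0]]),1),round(d["score"],2)))
        print(q,o)
E
python3 - <<'E'
from h import *
marks()
E
```

```text
time: 6.1
eef_pos: [0.5295, -0.2879, 0.1166]
eef_rot: [0.792, 0.611, -0.002, 0.003]
ft_force: [1.0, -11.9, 1.4]
opening: 0.272
grasp_force: 39.1
trigger_grip [('wrist', 9.9, -1.1, 0.79), ('top', 12.3, -1.1, 0.36)]
pad_front [('wrist', 121.2, -2.0, 0.64), ('top', 340.4, 17.3, 0.65), ('top', 123.1, -2.0, 0.37)]
block_center [('side', 240.2, 97.6, 0.83), ('top', 143.0, 3.1, 0.66), ('top', 241.7, 98.2, 0.48)]
seat [('side', 151.7, -4.3, 0.79), ('top', 145.3, 0.9, 0.96), ('top', 538.0, 76.9, 0.25)]
```

```bash
python3 -m inch '[[-1,0.004,0.013,0,0],[-1,0.004,0.013,0,0]]'
python3 - <<'E'
from h import *
p=r.get_image("wrist"); save(p,"w4")
E
```

```text
time: 7.55
eef_pos: [0.5306, -0.2842, 0.116]
eef_rot: [0.792, 0.611, -0.002, 0.003]
ft_force: [2.4, -12.5, -2.4]
opening: 0.27
grasp_force: 39.6
```

View pics/w4.png

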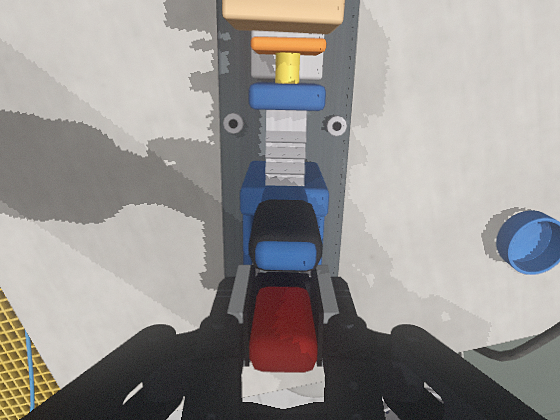

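Stem still fully out; pad (rows 37-52) is just short of the block (lower edge ~row 30). Now let the trigger back while measuring this picture.

```bash
cat >> h.py <<'E'
def onz(p,uv,z):
    f=210/np.tan(np.radians(p["fovy"])/2); K=np.array([[f,0,p["cx"]],[0,f,p["cy"]],[0,0,1.]])
    n=cv2.undistortPoints(np.array(uv,float).reshape(-1,1,2),K,np.array(p["D"],float)).reshape(-1,2)
    R=np.array(p["R"]);c=-R.T@p["t"];d=np.c_[n,np.ones(len(n))]@R
    X=c+d*((z-c[2])/d[:,2])[:,None]
    return np.round(1e3*np.c_[(X[:,:2]-O)@A,(X[:,:2]-O)@[-A[1],A[0]]],1)
E
python3 - <<'E'
from h import *
p=r.get_image("wrist")
i=p["img"]; print(i[0:60:2,288].tolist())
print("bolts z.012",onz(p,[[233,123],[337,126]],.012))
print("pad front top",onz(p,[[262,38],[315,38]],.0765),"block rear top",onz(p,[[288,24]],.082),"jaw head top back",onz(p,[[288,108],[288,85]],.0765))
E
python3 -m inch '[[-1,-0.008,-0.03,0,0],[-1,-0.016,-0.06,0.002,0],[-1,-0.024,-0.09,0.002,0],[-1,-0.034,-0.125,0,0],[-1,-0.034,-0.125,0,0],[-1,-0.034,-0.125,0,0]]'
python3 - <<'E'
from h import *
marks(qs=("trigger_grip","pad_front","block_center"))
E
```

```text
[[234, 202, 160], [234, 204, 159], [236, 204, 162], [237, 206, 164], [241, 208, 164], [242, 210, 168], [242, 210, 166], [244, 211, 170], [245, 210, 169], [227, 193, 153], [201, 171, 131], [114, 89, 67], [115, 92, 68], [109, 83, 64], [105, 83, 62], [110, 86, 64], [179, 170, 168], [212, 209, 211], [210, 216, 221], [226, 136, 57], [245, 164, 84], [244, 170, 88], [245, 169, 87], [244, 162, 84], [224, 144, 74], [181, 108, 53], [154, 114, 49], [242, 223, 112], [239, 218, 110], [240, 217, 107]]
bolts z.012 [[ 78.2  30.7]
 [ 77.5 -35.9]]
pad front top [[123.4   9. ]
 [123.8 -14.4]] block rear top [[128.6  -2.3]] jaw head top back [[ 93.4  -3.1]
 [103.7  -2.9]]
time: 8.4
eef_pos: [0.5208, -0.3183, 0.1167]
eef_rot: [0.792, 0.611, -0.0, 0.001]
ft_force: [1.5, -2.9, 6.3]
opening: 0.273
grasp_force: 39.1
trigger_grip [('wrist', -19.4, -4.8, 0.78), ('side', -19.3, -3.4, 0.6), ('top', -17.1, 7.3, 0.59)]
pad_front [('top', 123.2, -2.6, 0.52)]
block_center [('side', 241.1, 96.7, 0.65), ('side', 147.2, 4.3, 0.49), ('top', 143.2, 2.6, 0.65), ('top', 242.6, 95.7, 0.48)]
```

Released back to rest (trigger mark ≈ -19 mm), pad stays at ≈123.5 mm. About 10 mm to contact plus 6 mm press remain. Second pull, in stages.

```bash
python3 -m inch '[[-1,0.008,0.03,0.002,0],[-1,0.014,0.05,0.003,0],[-1,0.02,0.07,0.003,0],[-1,0.02,0.07,0.003,0]]'
cat > m.py <<'E'
from h import *
import sys
p=r.get_image("wrist"); save(p,sys.argv[1]); h=cv2.cvtColor(p["img"],cv2.COLOR_RGB2HSV)[:140,240:340]
def band(lo,hi,s,x0,x1):
    m=(h[...,0]>=lo)&(h[...,0]<=hi)&(h[...,1]>s)&(h[...,2]>90); m=m[:,x0:x1].mean(1)>.5; k=np.where(m)[0]; return (k.min(),k.max()) if len(k) else None
print("orange",band(10,18,140,20,75),"yellow",band(22,32,100,42,52),"blue",band(100,120,120,20,75))
b=band(10,18,140,20,75)
if b: print("pad front",onz(p,[[288,b[0]-.5]],.0765))
E
python3 m.py w5
```

```text
time: 9.8
eef_pos: [0.5261, -0.2998, 0.117]
eef_rot: [0.792, 0.611, -0.002, 0.002]
ft_force: [0.5, -10.0, -0.7]
opening: 0.275
grasp_force: 39.4
orange (np.int64(0), np.int64(9)) yellow (np.int64(3), np.int64(33)) blue (np.int64(34), np.int64(61))
pad front [[123.   -1.9]]
```

```bash
cat >> m.py <<'E'
y=band(22,32,100,42,52);b=band(100,120,120,20,75)
print("head front",onz(p,[[288,y[1]+.5]],.0765)[0,0],"head back",onz(p,[[288,b[1]+.5]],.0765)[0,0], "stem front(z.065)",onz(p,[[288,y[0]-.5]],.065)[0,0])
E
python3 m.py w5b
python3 -m inch '[[-1,0.004,0.014,0,0],[-1,0.008,0.027,0,0],[-1,0.008,0.027,0,0]]'
python3 m.py w6
```

```text
orange (np.int64(0), np.int64(8)) yellow (np.int64(3), np.int64(33)) blue (np.int64(34), np.int64(60))
pad front [[123.   -1.9]]
head front 109.3 head back 98.1 stem front(z.065) 123.7
time: 10.28
eef_pos: [0.5282, -0.2923, 0.1166]
eef_rot: [0.792, 0.611, -0.002, 0.002]
ft_force: [0.4, -14.5, -3.4]
opening: 0.27
grasp_force: 39.4
orange (np.int64(0), np.int64(19)) yellow (np.int64(16), np.int64(42)) blue (np.int64(44), np.int64(69))
pad front [[130.6  -2. ]]
head front 113.3 head back 102.0 stem front(z.065) 125.8
```

View pics/w6.png

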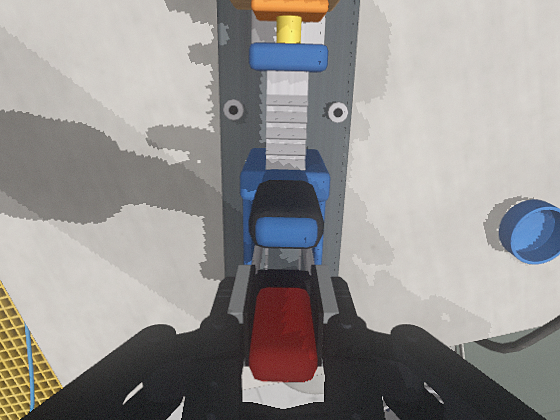

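Stem is shortening (rows 16–42; ≈12.5 mm vs 14.4 mm) and pull force rose to 14.5 N: pad is bearing. A little more.

```bash
python3 -m inch '[[-1,0.002,0.007,0,0],[-1,0.004,0.014,0,0],[-1,0.004,0.014,0,0]]'
python3 m.py w7
```

```text
time: 10.7
eef_pos: [0.5292, -0.2889, 0.1162]
eef_rot: [0.792, 0.611, -0.003, 0.003]
ft_force: [-0.1, -15.0, -6.7]
opening: 0.274
grasp_force: 39.5
orange (np.int64(6), np.int64(27)) yellow (np.int64(23), np.int64(46)) blue (np.int64(48), np.int64(73))
pad front [[131.7  -2. ]]
head front 115.2 head back 103.8 stem front(z.065) 126.3
```

```bash
python3 -m inch '[[-1,0.002,0.007,-0.001,0],[-1,0.004,0.013,-0.002,0],[-1,0.004,0.013,-0.002,0]]'
python3 m.py w8
python3 - <<'E'
from h import *
p=r.get_image("side"); cv2.imwrite("pics/s8.png",cv2.resize(p["img"][220:320,260:360],(600,600),interpolation=cv2.INTER_CUBIC)[:,:,::-1])
marks(cs=("top","side"),qs=("pad_front","block_center","seat","trigger_grip"))
E
```

```text
time: 11.12
eef_pos: [0.5301, -0.2856, 0.1158]
eef_rot: [0.792, 0.611, -0.003, 0.003]
ft_force: [-1.1, -17.5, -5.3]
opening: 0.273
grasp_force: 39.3
orange (np.int64(14), np.int64(34)) yellow (np.int64(31), np.int64(50)) blue (np.int64(52), np.int64(77))
pad front [[131.9  -2.1]]
head front 116.9 head back 105.5 stem front(z.065) 126.3
pad_front [('top', 130.2, -0.4, 0.62), ('side', 133.8, -6.6, 0.42)]
block_center [('top', 146.6, 2.4, 0.76), ('top', 241.5, 97.8, 0.49), ('side', 240.9, 96.6, 0.97), ('side', 147.5, -0.3, 0.6)]
seat [('top', 145.9, -0.2, 0.57), ('side', 153.7, -1.3, 0.59)]
trigger_grip [('top', 10.9, -0.2, 0.46), ('side', 8.9, -3.0, 0.59)]
```

View pics/w8.png

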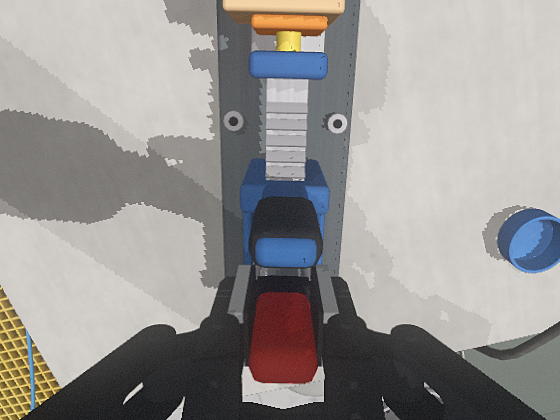

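View pics/s8.png

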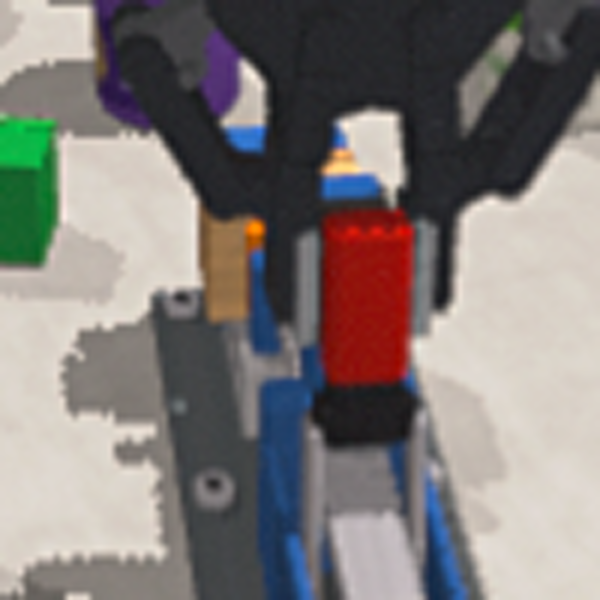

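Pad front has stopped (131.9 mm) while the head moved on; stem ≈9.4 mm of 14.4 visible, so the pad is pressed ≈5 mm and the block is seated. Hold briefly, then hand in.

```bash
python3 -m inch '[[-1,0,0,0,0],[-1,0,0,0,0],[-1,0,0,0,0]]'
python3 m.py w9 && python3 -c "
from workcell import r
print(r.sign_off())"
```

```text
time: 12.4
eef_pos: [0.5301, -0.2855, 0.1158]
eef_rot: [0.792, 0.611, -0.003, 0.003]
ft_force: [-1.8, -16.3, -5.3]
opening: 0.272
grasp_force: 39.3
orange (np.int64(14), np.int64(34)) yellow (np.int64(31), np.int64(50)) blue (np.int64(52), np.int64(77))
pad front [[131.9  -2.1]]
head front 116.9 head back 105.5 stem front(z.065) 126.3
the job is handed in; nothing more can be done
None
```

I handed the job in at about 12.4 s, after two pulls of the trigger: by the camera measurements the block is against the fixed jaw with the pad pressed in about 5 mm, and the gripper is still holding the trigger pulled (the hand-in returned no verdict).

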